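# Clip the bottle opener to the serving board's eye

### The job

Clip the bottle opener onto the serving board so that nobody walks off with it: pick it up, press the sprung blue gate of its snap hook against the upright steel bar of the eye until the bar is inside the hook, then draw the opener straight back so that the gate snaps shut behind the bar and the eye slides along its short rail to the end stop, and there give a steady tug of about 10 N for a second to check that it holds. Leave the opener lying flat on the board, clipped on with its gate closed. Be gentle: the opener must never press on the eye with more than 15 N, and leave the other things on the table where they are.

Things in the scene. Friction and masses are not known exactly. Their poses are not given: they have to be found in the camera images.
- board: Light wooden serving board, 280 x 180 x 12 mm, fixed to the table. Origin at the centre of its underside, x along the 280 mm side, z up; top face at z = 12 mm. It carries the eye on a short rail.
- eye: Rigid eye, axes the board's, origin on the board's top face: upright 8 mm round steel bar at x = 0, y = -20 mm, 46 mm tall, bent over at the top towards +y to a red post (26 mm square, 50 mm tall, centre y = 38 mm). Gap bar to post 41 mm; other sides open. It slides on a rail towards board -x, with 2 N of friction, by 10 to 42 mm (differs each time; feel for it), to a rigid end stop.
- eye_bar (a point): Point on the axis of the eye's upright bar (8 mm thick), 9 mm above the board's top face; axes as the board's.
- opener: Loose bottle opener, 120 to 200 g, 193 mm long, lying flat. Origin on the underside, x along its length towards the snap hook, z up. Dark wooden handle with flat sides: x = -50 to 28 mm, 16 mm wide (along y), 18 mm tall. Steel bottle-opening loop at the tail: x = -87 to -46 mm, 31 mm wide. Snap hook at the front: x = 28 to 106 mm, 42 mm wide.
- opener_grip (a point): Middle of the flat-sided handle, at opener x = -12 mm, 9 mm above its underside; axes as the opener's.
- hook_mouth (a point): Point inside the hook, at opener x = 66, y = 4, z = 9 mm. The hook is a flat carabiner of 8 mm bars: solid spine at y = -17, nose cross bar at x = 102, nose tip on the +y side (y = 17) reaching back to x = 76 mm. The eye's bar comes in from +y, past the nose tip, pushing the gate; when its axis is about at this point (+/- 3 mm) draw the opener back along its own -x.
- hook_nose (a point): Where the eye bar's axis is when fully seated in the nose: opener x = 94, y = 0, z = 9 mm, 28 mm ahead of the mouth point. On the way there the gate springs shut behind the bar once the bar's axis passes about x = 88 mm.
- gate (a joint): Blue sprung gate, a 7 mm bar hinged at opener x = 36, y = 17 mm, 42 mm long towards the nose. 0 = shut, positive = swung inward (rad), springs back by itself. Pushing it near its tip takes 1.3 N at first, 3.5 N near full opening; hard stop at 0.65, rigid beyond. It reads 0.5 to 0.6 when the eye's bar is far enough in.
- shaker: small glass salt shaker with a steel cap, 30 mm across, 55 mm tall, standing loose on the board; a bystander, to be left alone. Origin at the centre of its underside.
- dish: white bowl, 100 mm across, 30 mm tall; a bystander, to be left alone. Origin at the centre of its underside.
- cup: cream cup, 76 mm across, 85 mm tall; a bystander, to be left alone. Origin at the centre of its underside.
- sauce: green bottle, 56 mm across, 130 mm tall; a bystander, to be left alone. Origin at the centre of its underside.
- jam: amber jar, 64 mm across, 75 mm tall; a bystander, to be left alone. Origin at the centre of its underside.
- can: green can, 56 mm across, 60 mm tall; a bystander, to be left alone. Origin at the centre of its underside.
- spoon: spoon, 170 mm long, lying flat; a bystander, to be left alone.
Not all that is in view belongs to the job. What is shaped like the opener but orange or yellow is not meant.

How it is judged:
By the outcome, as a careful person would: the job done as asked, in the order asked, and still so for the second after the job is handed in, with the robot touching nothing.
It also fails if it takes over 69 s, if anything falls off the work surface, if the arm or the gripper's body presses on something with over 40 N, if the wrist force passes 120 N, or if a joint passes its speed limit or range.

### The arm

A 6-joint arm with a two-finger parallel gripper is mounted at the origin on the work surface. World frame = base frame: x ahead of the robot, y to its left, z up, the work surface at z = 0. Lengths are in m, angles in rad, forces in N, time in s.
With the tool pointing down it reaches from about 0.35 to 0.8 m from the base axis. Payload 7.3 kg.
Tool frame: the origin (TCP) lies between the finger pads; the fingertips stand 25 mm ahead of it and the grasp point (between the pads) lies 6 mm ahead of it (r.tip_extent is the distance from the TCP to the fingertips, in m); z points along the fingers, y is the direction in which the jaws open and shut (so a half turn about z gives the same grasp; the last joint's range is limited). The gripper opens to 85 mm and grips with 20 to 120 N. Pads are 22 mm wide; open, the fingers measure 114 mm over their backs; the gripper's body (76 mm by 85 mm) begins 54 mm behind the grasp point. The pads swing forward as they close: fully open they stand 13 mm farther back than shut.
Start: joints at [1.197, 0.342, 1.524, -0, 1.275, -0.146], TCP at [0.119, 0.511, 0.256] pointing down, gripper open.
Joint ranges: [-2.53, 2.53], [-0.77, 2.02], [0.04, 2.7], [-1, 4.14], [0.28, 2.66], [-3.11, 3.11]. Speed limits (rad/s): [2.57, 2.57, 3.14, 3.14, 3.14, 3.14].

### API

Orientations are given as a unit quaternion [x, y, z, w].
In Python, from workcell import r, command_gripper, optics gives the robot as it stands. The module is installed in compiled form; this text tells all that it offers. Calls block until the motion is done:
- r.reach(position, orientation): joint-space move of the TCP to a pose.
- r.move_straight(position, orientation=None, speed=0.15, max_force=None): straight line of the TCP; orientation=None keeps the orientation; speed is the mean speed in m/s. With max_force (N) it stops when the force on the tool has changed by that much, and returns True; else False.
- r.movej(angles): joint-space move.
- command_gripper(opening, force=None): finger opening in m; force is the grip in N (None keeps the last); returns when the fingers have stopped.
- r.hold(seconds).
- r.solve_ik(position, orientation): joint angles nearest the present ones, or None.
- r.read_state(): the state.
- optics.get_image(name): name is "scene" or "top"; returns (picture, depth): 480x640x3 uint8, red, green, blue; 480x640 float32, m along the optical axis (not along the pixel's ray), 0 where there is no reading.
- optics.camera_model(name): a dict with "K" (3x3 intrinsics, pixels), "k1" (the pictures are not rectified: a ray, as slopes to the right and down, at radius r is drawn at 1 + k1 r^2 times it, then the intrinsics apply), "R" (3x3) and "t" (3): a world point X has camera coordinates R X + t. Camera axes: x right, y down, z forward; pixel columns grow to the right and rows downward; lengths in m; the calibration is good to about 2 mm. A picture is of the moment at which its call begins. camera_model takes no time and is no camera call.
A pose or a line that the arm cannot do raises r.PlanningError and nothing moves.
- r.finish_job(): hands the job in, once; it reports no verdict.
The state is a dict: "time_s": time; "joint_positions": joint angles; "dq": joint speeds; "tau": joint torques, N m; "eef_pos": TCP position; "eef_rot": TCP orientation; "contact_force": force on the tool from outside, world axes, zero at the start; "torque": the same for the moment, N m; "grip_width": finger opening in m.
Only numpy, scipy, OpenCV 4.12 (cv2) and the standard library are available. Lean on these libraries where they do the work, as an engineer would, in place of code of your own. Each camera call takes 0.05 s, during which the arm holds its last target. There are 200 camera calls.

## Working session

There is one attempt and no reset: what is moved stays moved. The work goes in short steps, each a Python script; the robot and the scene stay as the last script left them, time stands still between calls to the robot, and variables do not carry over. Pictures are saved under pics/ and viewed, about 8 in all and at most 12, crops included, and the job is handed in when it is done.

```bash
mkdir -p pics
cat > h.py <<'E'
import numpy as np, cv2
from workcell import r, command_gripper, optics
def cam(n): 
    m=optics.camera_model(n); return np.array(m["K"]),m["k1"],np.array(m["R"]),np.array(m["t"])
def px2w(n,u,v,z):
    """pixel -> world on plane z"""
    K,k1,R,t=cam(n)
    p=cv2.undistortPoints(np.array([[[u,v]]],float),K,np.zeros(5))[0,0]
    s=p.copy()
    for _ in range(30): s=p/(1+k1*(s@s))
    d=R.T@np.r_[s,1]; c=-R.T@t
    return c+d*(z-c[2])/d[2]
def w2px(n,X):
    K,k1,R,t=cam(n); c=R@np.asarray(X)+t; s=c[:2]/c[2]; s=s*(1+k1*(s@s)); return (K@np.r_[s,1])[:2]
def depth2w(n,u,v,dep):
    K,k1,R,t=cam(n); p=(np.array([u,v])-K[:2,2])/np.diag(K)[:2]; s=p.copy()
    for _ in range(30): s=p/(1+k1*(s@s))
    return R.T@(np.r_[s,1]*dep-t)
E
python3 - <<'E'
from h import *
for n in("scene","top"):
    im,d=optics.get_image(n); np.savez("pics/%s0.npz"%n,im=im,d=d)
    cv2.imwrite("pics/%s0.png"%n,im[...,::-1])
    K,k1,R,t=cam(n); print(n,K.tolist(),k1,(-R.T@t).round(3),R.round(2).tolist())
print(r.read_state())
E
```

```text
scene [[498.4022909338095, 0.0, 324.2371722499523], [0.0, 498.4022909338095, 251.065788092898], [0.0, 0.0, 1.0]] -0.053029066763447555 [ 1.254 -0.585  0.628] [[0.63, 0.78, -0.01], [0.41, -0.34, -0.84], [-0.66, 0.53, -0.54]]
top [[461.90877981710895, 0.0, 328.2597663664551], [0.0, 461.90877981710895, 241.21210153090206], [0.0, 0.0, 1.0]] 0.0013179216508020966 [0.373 0.015 1.242] [[0.0, -1.0, -0.0], [-0.99, -0.0, -0.11], [0.11, 0.0, -0.99]]
{'time_s': 0.1, 'joint_positions': array([ 1.19699561e+00,  3.42662809e-01,  1.52492087e+00,  4.03587801e-06,
        1.27539978e+00, -1.46000511e-01]), 'dq': array([ 0.00037319, -0.00247843, -0.00096888,  0.00228061,  0.00143182,
        0.00038175]), 'tau': array([ 7.68182163e-04, -4.34446084e+01, -2.46493042e+01, -2.73684691e-04,
        4.67659251e-03, -2.49557797e-05]), 'eef_pos': array([0.118422  , 0.51113896, 0.25569058]), 'eef_rot': array([ 1.13654546e-01,  9.93520086e-01, -6.71549393e-04, -1.80572343e-04]), 'contact_force': array([ 0.16978312, -0.11009431,  0.11541967]), 'torque': array([ 0.04835963,  0.00706084, -0.04281489]), 'grip_width': 0.08531828627614486}
```

View pics/top0.png

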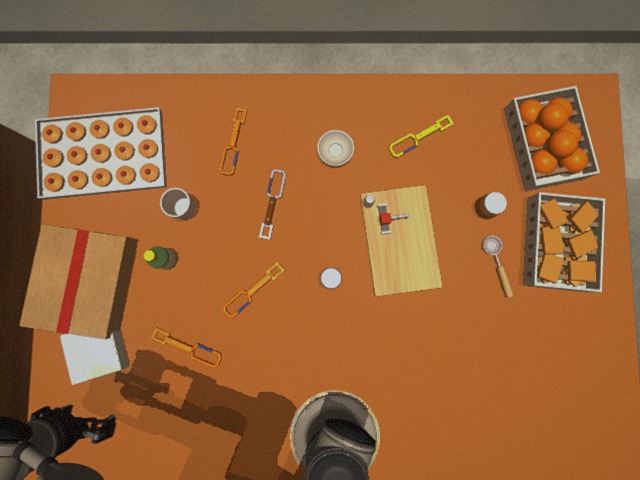

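View pics/scene0.png

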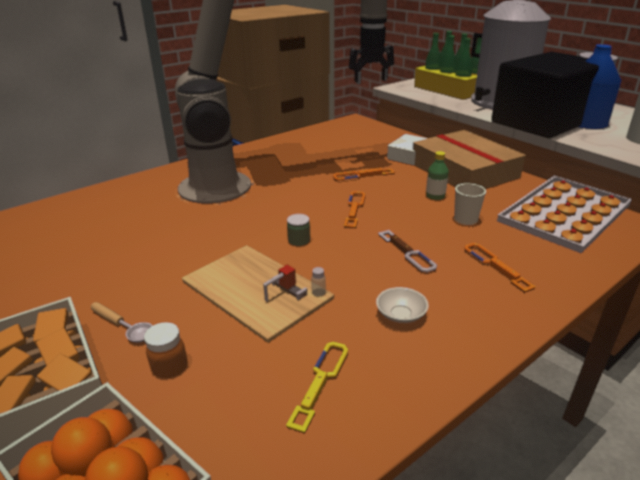

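The top view shows the dark-handled steel opener at about (271,205), with its hook towards (275,182). Four others could be mistaken for it: orange at (234,140), (254,290) and (187,347), and yellow at (421,137). I choose the dark one. The board is centred near (402,240) and the eye is at (388,217). Next is a close crop of both.

Run:
```python
import numpy as np,cv2
im=np.load("pics/top0.npz")["im"][...,::-1]
a=cv2.resize(im[160:250,235:305],None,fx=5.5,fy=5.5,interpolation=cv2.INTER_CUBIC)
b=cv2.resize(im[180:300,355:447],None,fx=4.5,fy=4.5,interpolation=cv2.INTER_CUBIC)
H=max(a.shape[0],b.shape[0]);c=np.zeros((H,a.shape[1]+b.shape[1],3),np.uint8);c[:a.shape[0],:a.shape[1]]=a;c[:b.shape[0],a.shape[1]:]=b
print(a.shape,b.shape);cv2.imwrite("pics/crop1.png",c)
```

```text
(495, 385, 3) (540, 414, 3)
```

View pics/crop1.png

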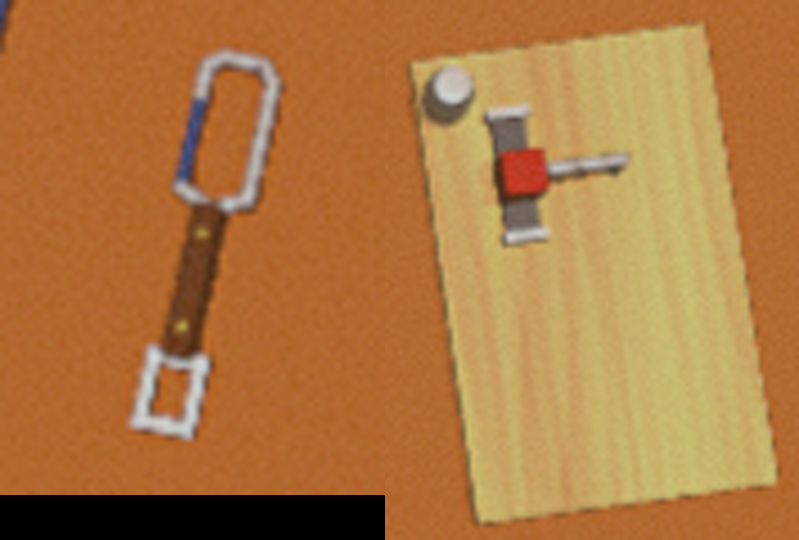

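The crop confirms a steel hook with a blue gate on its image-left side and a brown handle, so it is the right opener. The eye's arm runs from the red post at crop (523,172) to the bar at (625,160), on the image-right side, which is board -y. Now measuring.

Run:
```python
from h import *
A=lambda x,y:((x+.5)/5.5-.5+235,(y+.5)/5.5-.5+160)
B=lambda x,y:((x-385+.5)/4.5-.5+355,(y+.5)/4.5-.5+180)
c=[px2w("top",*B(*p),.012) for p in((411,63),(705,25),(776,483),(480,522))]
c=np.array(c)[:,:2]; print("board",c.round(4).tolist(),[np.linalg.norm(c[i]-c[i-1]).round(4) for i in range(4)])
ux=(c[0]+c[1]-c[2]-c[3]); uy=(c[0]+c[3]-c[1]-c[2]); a1=np.arctan2(ux[1],ux[0]);a2=np.arctan2(-uy[0],uy[1]);print("ang",a1,a2,c.mean(0))
a=(a1+a2)/2;R=np.array([[np.cos(a),-np.sin(a)],[np.sin(a),np.cos(a)]])
post=px2w("top",*B(523,172),.062)[:2];bar=px2w("top",*B(628,159),.056)[:2]
print("post",post,"bar end",bar,"post->bar local",R.T@(bar-post),"bar pred",post+R@[0,-.058], "bar from end",bar+R@[0,.004],"in board",R.T@(post-c.mean(0)))
s1=px2w("top",*A(203,232),.018)[:2];s2=px2w("top",*A(181,325),.018)[:2]
n=px2w("top",*A(246,58),.011)[:2];t=px2w("top",*A(163,432),.011)[:2]
d=n-t;print("opener len",np.linalg.norm(d),"ang",np.arctan2(*d[::-1]),np.arctan2(*(s1-s2)[::-1]))
u=d/np.linalg.norm(d);print("origin from nose",n-.106*u,"tail",t+.087*u,"screwmid",(s1+s2)/2,"->grip",(n-.118*u+t+.075*u)/2)
# segmentation check in both views
for nm,win in(("top",(160,250,235,305)),("scene",(225,280,370,445))):
    f=np.load(f"pics/{nm}0.npz");im=f["im"].astype(int);m=(im[...,0]-im[...,2]<75)
    if nm=="top": m|=(im.sum(2)<230)
    k=np.zeros_like(m);k[win[0]:win[1],win[2]:win[3]]=1;m&=k
    v,uu=np.nonzero(m);rect=cv2.minAreaRect(np.c_[uu,v].astype(np.float32));print(nm,m.sum(),rect)
    box=cv2.boxPoints(rect); 
    if nm=="top":
        w=np.array([px2w("top",*p,.010)[:2] for p in box]);print(w.round(4).tolist(),w.mean(0))
        P=np.array([px2w("top",x,y,.010)[:2] for x,y in zip(uu,v)]);pr=P@u;print("len",np.ptp(pr))
for nm in("top","scene"):
    print(nm,[w2px(nm,np.r_[p,z]).round(1).tolist() for p,z in((n,.009),(t,.009),(post,.062),(bar,.056),(bar,.012))])
```

```text
board [[0.6362, -0.0704], [0.6596, -0.2479], [0.3848, -0.2837], [0.3617, -0.1092]] [np.float64(0.2771), np.float64(0.179), np.float64(0.2772), np.float64(0.176)]
ang 0.13508330720369402 0.13129956818418764 [ 0.51057731 -0.17781232]
post [ 0.56185649 -0.13084184] bar end [ 0.57046729 -0.19230931] post->bar local [ 0.00037178 -0.06206656] bar pred [ 0.56955877 -0.18832814] bar from end [ 0.5699361  -0.18834474] in board [0.05706259 0.03974469]
opener len 0.19055815885818758 ang -0.2016587287785033 -0.21526822749116073
origin from nose [0.59744044 0.1713984 ] tail [0.5998328  0.17090931] screwmid [0.58930501 0.17438714] ->grip [0.58687979 0.17355739]
top 546 ((253.4971923828125, 200.063232421875), (52.85934066772461, 71.08956909179688), 12.011478424072266)
[[0.5385, 0.3072], [0.7304, 0.2718], [0.6997, 0.13], [0.5088, 0.1676]] [0.61934292 0.21916101]
len 0.19597017353009577
scene 673 ((406.7416687011719, 251.18589782714844), (67.7388687133789, 16.462190628051758), 37.5685920715332)
top [[279.4, 170.3], [264.3, 238.2], [385.3, 217.8], [408.6, 214.9], [405.8, 217.6]]
scene [[430.1, 270.1], [382.3, 231.4], [286.4, 269.1], [263.3, 285.1], [265.0, 303.0]]
```

```bash
cat >> h.py <<'E'
def q(yaw): return np.array([np.cos(yaw/2),np.sin(yaw/2),0,0])
def uv(a): return np.array([np.cos(a),np.sin(a)])
OY=-0.205; BY=0.133; BAR=np.array([.5697,-.1883])
E
python3 - <<'E'
from h import *
print("tip",r.tip_extent, r.read_state()["joint_positions"])
g=np.array([.5986,.1712])-.012*uv(OY)
Q=q(OY+np.pi)
print("ik pick",r.solve_ik(np.r_[g,.03],Q),"ik hook",r.solve_ik(np.r_[BAR-.078*uv(BY),.05],q(BY+np.pi)))
command_gripper(.05)
r.reach(np.r_[g,.12],Q)
print("tip",r.tip_extent)
print("hit",r.move_straight(np.r_[g,.030],Q,speed=.06,max_force=5))
print(r.read_state()["eef_pos"],r.read_state()["contact_force"])
command_gripper(0.0,40)
s=r.read_state();print(s["grip_width"],s["eef_pos"],s["contact_force"],s["time_s"],r.tip_extent)
r.move_straight(np.r_[g,.14],speed=.1); r.hold(.3)
s=r.read_state();print(s["grip_width"],s["contact_force"],s["torque"],s["time_s"])
im,d=optics.get_image("top");cv2.imwrite("pics/a.png",cv2.resize(im[120:260,210:340,::-1],None,fx=4,fy=4,interpolation=cv2.INTER_CUBIC))
E
```

```text
tip 0.025 [ 1.19699561e+00  3.42662809e-01  1.52492087e+00  4.03587801e-06
  1.27539978e+00 -1.46000511e-01]
ik pick [ 1.62518168e-01  7.44751204e-01  1.51261022e+00 -4.44089210e-16
  8.84231232e-01 -1.20327816e+00] ik hook [-5.27852790e-01  6.06635159e-01  1.74524508e+00 -4.44089210e-16
  7.89712417e-01 -2.23164912e+00]
tip 0.025
hit False
[0.58711537 0.17369333 0.03040167] [-0.34625758 -0.59849651  0.59212227]
0.01499727683736729 [0.5870948  0.1736712  0.03037589] [-0.54953724 -0.8834353   2.46633371] 4.7167 0.025
0.014378630615546534 [-0.39704091  0.0223494  -1.51730718] [0.00599893 0.01296812 0.01319579] 6.2667
```

The grip holds: opening 14.4 mm, lifted load 1.5 N. Next I stage beside the bar on the board's -y side and look there.

```bash
cat >> h.py <<'E'
def tcp(x,y,z,bar=BAR):
    """TCP that puts the bar axis at opener (x,y), opener underside z above board"""
    c,s=np.cos(BY),np.sin(BY); return np.r_[bar-np.array([[c,-s],[s,c]])@[x+.012,y],.042+z]
def ov(n,im,pts,f,x0,y0):
    for p in pts:
        a=(w2px(n,p)-[x0,y0])*f; cv2.circle(im,(int(a[0]),int(a[1])),2,(255,0,255),-1)
    return im
E
python3 - <<'E'
from h import *
Q=q(BY+np.pi)
p=tcp(.066,.049,.1); r.reach(p,Q)
r.move_straight(tcp(.066,.049,.004),Q,speed=.08,max_force=6); r.hold(.3)
s=r.read_state();print(s["eef_pos"]-tcp(.066,.049,.004),s["contact_force"],s["time_s"],s["grip_width"])
# expected opener pts (world)
R=np.array([[np.cos(BY),-np.sin(BY)],[np.sin(BY),np.cos(BY)]])
o=s["eef_pos"][:2]+R@[.012,0]; W=lambda x,y,z=.009:np.r_[o+R@[x,y],.016+z]
pts=[W(.106,0,.013),W(-.087,0,.013),W(.066,-.021),W(.076,.021),W(.036,.021),np.r_[BAR,.021],np.r_[BAR,.058]]
out=[]
for n,(x0,x1,y0,y1) in(("top",(355,455,180,300)),("scene",(190,330,230,350))):
    im,d=optics.get_image(n);np.savez("pics/%s1.npz"%n,im=im,d=d)
    f=4 if n=="top" else 2.8
    c=cv2.resize(im[y0:y1,x0:x1,::-1],None,fx=f,fy=f,interpolation=cv2.INTER_CUBIC);out.append(np.ascontiguousarray(ov(n,c,pts,f,x0,y0)))
H=max(c.shape[0] for c in out);cv2.imwrite("pics/b.png",np.hstack([np.pad(c,((0,H-c.shape[0]),(0,0),(0,0))) for c in out]))
E
```

```text
[ 9.18803363e-05 -6.60103655e-05  2.51820685e-04] [-0.52487159 -0.27214392 -2.09462002] 9.55 0.014625549858426833
```

View pics/b.png

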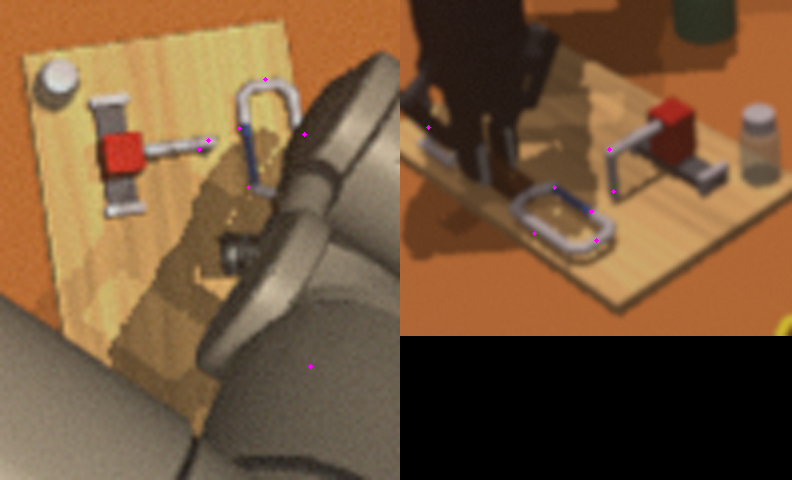

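The overlay agrees to within a few mm. The hook lies left of the gripper and the bar stands to its +y side. One finer check with a full modelled outline follows, since the mouth tolerance is ±3 mm.

Run:
```python
from h import *
e=tcp(.066,.049,.004)+[9e-5,-7e-5,2.5e-4]
R=np.array([[np.cos(BY),-np.sin(BY)],[np.sin(BY),np.cos(BY)]]);o=e[:2]+R@[.012,0]
W=lambda x,y,z=.009:np.r_[o+R@[x,y],.016+z]
cl=[W(x,-.017) for x in np.linspace(.04,.09,9)]+[W(.102,y) for y in np.linspace(-.006,.006,4)]+[W(x,.017) for x in np.linspace(.036,.09,10)]
cl+=[np.r_[BAR,z] for z in(.012,.025,.04,.055)]+[np.r_[BAR+R@[0,y],.055] for y in(.015,.03,.045)]
out=[]
for n,(x0,x1,y0,y1) in(("top",(385,435,195,235)),("scene",(225,300,265,325))):
    im=np.load("pics/%s1.npz"%n)["im"];f=400/(x1-x0)
    c=cv2.resize(im[y0:y1,x0:x1,::-1],None,fx=f,fy=f,interpolation=cv2.INTER_CUBIC)
    for p in cl:
        a=(w2px(n,p)-[x0,y0]+.5)*f; cv2.circle(c,(int(a[0]),int(a[1])),2,(255,0,255),-1)
    out.append(c)
H=max(c.shape[0] for c in out);cv2.imwrite("pics/c.png",np.hstack([np.pad(c,((0,H-c.shape[0]),(0,0),(0,0))) for c in out]))
```

```text
(no output)
```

View pics/c.png

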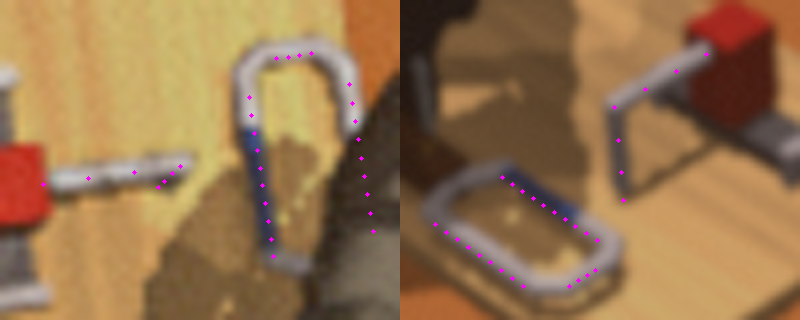

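The pictures show the opener sitting about 1.5 to 2 mm further forward than modelled, and about 1 mm closer in y. I correct x by 1.5 mm and use the force to find y.

```bash
cat >> h.py <<'E'
def F(n=6):
    a=[]
    for _ in range(n): r.hold(.02); a.append(r.read_state()["contact_force"])
    f=np.mean(a,0); c,s=np.cos(BY),np.sin(BY); return np.array([c*f[0]+s*f[1],-s*f[0]+c*f[1],f[2]])
X=.067+.0015
E
python3 - <<'E'
from h import *
r.move_straight(tcp(X,.044,.002),speed=.03,max_force=5);r.hold(.2)
f0=F();print("base",f0,r.read_state()["time_s"]);np.save("f0.npy",f0)
for y in np.arange(.034,.0129,-.0015):
    hit=r.move_straight(tcp(X,y,.002),speed=.03,max_force=6)
    f=F()-f0;print("%.4f"%y,f.round(2),hit)
    if hit or np.linalg.norm(f[:2])>6: break
print(r.read_state()["time_s"])
E
```

```text
base [-0.24066408 -0.13640282 -1.95236121] 10.3
0.0340 [0.18 0.22 0.26] False
0.0325 [0.37 0.29 0.22] False
0.0310 [ 0.29 -0.06  0.34] False
0.0295 [ 0.26 -0.08  0.15] False
0.0280 [0.2  0.01 0.23] False
0.0265 [0.33 0.33 0.22] False
0.0250 [-0.35 -1.47  0.08] False
0.0235 [-0.62 -1.65  0.38] False
0.0220 [-0.56 -1.96  0.41] False
0.0205 [-0.58 -1.66  0.25] False
0.0190 [-0.13 -2.07  0.12] False
0.0175 [ 0.93 -2.54  0.11] False
0.0160 [ 0.46 -2.38  0.37] False
0.0145 [ 0.28 -2.63  0.38] False
0.0130 [ 0.16 -2.87  0.2 ] False
15.7833
```

Contact came at nominal y ≈ 25.7 mm (24.5 expected), so true y is about 1 mm less than nominal. The force is 1.5 N rising to 2.9 N, which is the gate spring. I continue to the mouth.

Run:
```python
from h import *
f0=np.load("f0.npy")
for y in (.0115,.010,.0085,.0075,.0065):
    hit=r.move_straight(tcp(X,y,.002),speed=.03,max_force=5)
    f=F()-f0;print("%.4f"%y,f.round(2),hit)
    if hit or np.linalg.norm(f[:2])>6: break
out=[]
e=r.read_state()["eef_pos"];print(e,r.read_state()["time_s"])
for n,(x0,x1,y0,y1) in(("top",(375,435,195,245)),("scene",(225,305,255,325))):
    im,d=optics.get_image(n);f=400/(x1-x0)
    out.append(cv2.resize(im[y0:y1,x0:x1,::-1],None,fx=f,fy=f,interpolation=cv2.INTER_CUBIC))
H=max(c.shape[0] for c in out);cv2.imwrite("pics/d.png",np.hstack([np.pad(c,((0,H-c.shape[0]),(0,0),(0,0))) for c in out]))
```

```text
0.0115 [-0.11 -2.83  0.44] False
0.0100 [ 0.02 -2.79 -0.04] False
0.0085 [-0.13 -3.08  0.21] False
0.0075 [-0.58 -3.04  0.44] False
0.0065 [-0.61 -3.45  0.57] False
[ 0.49075859 -0.20539329  0.0440141 ] 17.5333
```

View pics/d.png

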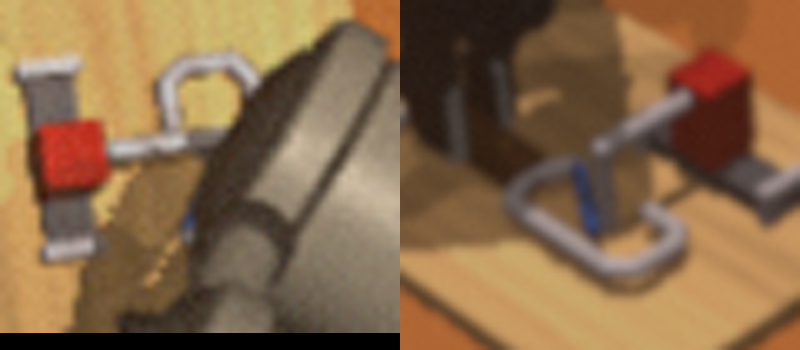

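The bar stands well inside the hook, behind the nose tip, with the gate swung in. Now I draw straight back, watching for the gate snap, then the seating, then the sliding.

Run:
```python
from h import *
f0=np.load("f0.npy");y=.0065
for dx in (.006,.012,.017,.0205,.0225,.0235):
    hit=r.move_straight(tcp(X+dx,y,.002),speed=.03,max_force=5)
    f=F()-f0;print("dx %.4f"%dx,f.round(2),hit)
    if hit: break
else:
    y=.001+.001
    hit=r.move_straight(tcp(X+dx,y,.002),speed=.03,max_force=4); print("centre",(F()-f0).round(2),hit)
    if not hit:
      for k in range(6):
        dx+=.002
        hit=r.move_straight(tcp(X+dx,y,.002),speed=.02,max_force=4)
        f=F()-f0;print("dx %.4f"%dx,f.round(2),hit)
        if hit: break
print(r.read_state()["eef_pos"],r.read_state()["time_s"])
out=[]
for n,(x0,x1,y0,y1) in(("top",(375,435,195,245)),("scene",(225,305,255,325))):
    im,d=optics.get_image(n);f=400/(x1-x0)
    out.append(cv2.resize(im[y0:y1,x0:x1,::-1],None,fx=f,fy=f,interpolation=cv2.INTER_CUBIC))
H=max(c.shape[0] for c in out);cv2.imwrite("pics/e.png",np.hstack([np.pad(c,((0,H-c.shape[0]),(0,0),(0,0))) for c in out]))
```

```text
dx 0.0060 [-1.86 -1.78  0.75] False
dx 0.0120 [-1.97 -0.92  0.14] False
dx 0.0170 [0.17 0.4  0.37] False
dx 0.0205 [0.38 0.4  0.16] False
dx 0.0225 [0.41 0.06 0.17] False
dx 0.0235 [ 0.28 -0.11  0.26] False
centre [ 0.37  0.03 -0.04] False
dx 0.0255 [1.42 0.28 0.31] False
dx 0.0275 [1.47 0.07 0.66] False
dx 0.0295 [ 0.95 -0.42  0.39] False
dx 0.0315 [ 1.29 -0.29  0.28] False
dx 0.0335 [ 0.83 -0.04  0.51] False
dx 0.0355 [1.32 0.32 0.42] False
[ 0.45488105 -0.20565623  0.04398864] 22.5167
```

View pics/e.png

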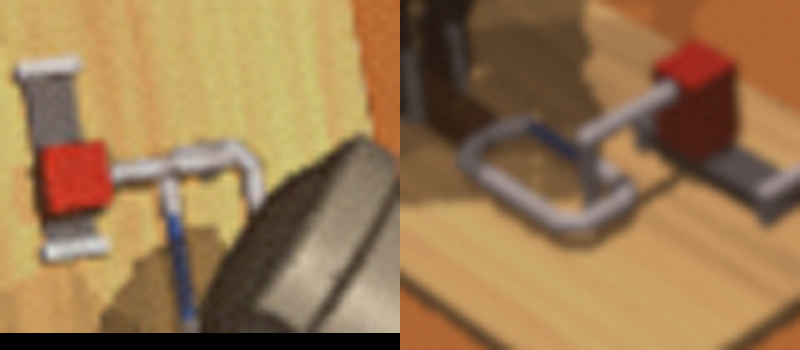

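The gate is shut behind the bar, which is seated in the nose, and the eye has begun to slide. Now on to the end stop and the tug.

Run:
```python
from h import *
f0=np.load("f0.npy");y=.002;dx=.0355
hit=r.move_straight(tcp(X+dx+.045,y,.002),speed=.012,max_force=3)
e=r.read_state()["eef_pos"]
R=uv(BY); dx=-(e-tcp(X,y,.002))[:2]@R; f=F()-f0
print("hit",hit,"dx",dx,f.round(2),r.read_state()["time_s"])
last=f[0];step=.0003
for k in range(25):
    if f[0]>9.3: break
    dx+=step; r.move_straight(tcp(X+dx,y,.002),speed=.01,max_force=4); f=F(4)-f0
    print("%.4f"%dx,f.round(2)); step=.0003 if f[0]-last<1.2 else .00015; last=f[0]
t0=r.read_state()["time_s"]
while r.read_state()["time_s"]<t0+1.3: print(F(10)[0].round(2)-f0[0].round(2),end=" ")
print(r.read_state()["eef_pos"],r.read_state()["time_s"],r.read_state()["grip_width"])
```

```text
hit True dx 0.04395200949344551 [ 2.24 -0.16  0.9 ] 24.025
0.0443 [ 3.88 -0.34 -0.15]
0.0444 [ 5.57 -0.12 -0.14]
0.0446 [ 5.61  0.26 -0.13]
0.0449 [ 7.09  0.51 -0.47]
0.0450 [ 6.69  0.47 -0.35]
0.0453 [ 8.48  1.08 -0.4 ]
0.0455 [ 9.17  0.73 -0.64]
0.0458 [ 9.36  0.54 -1.11]
9.59 9.5 9.73 9.86 9.67 9.700000000000001 9.6 9.58 [ 0.44620554 -0.20723728  0.0443107 ] 27.8917 0.015010010741185574
```

The tug held at about 9.6 N for 1.6 s. Now I unload, set the opener down, release and retreat.

Run:
```python
from h import *
f0=np.load("f0.npy");y=.002;dx=.0440
r.move_straight(tcp(X+dx,y,.002),speed=.01);print("unloaded",(F()-f0).round(2))
z=.002
while z>-.003:
    z-=.0005; r.move_straight(tcp(X+dx,y,z),speed=.01); f=F(4)-f0
    if f[2]>2: break
print("down z",z,f.round(2))
command_gripper(.03); r.hold(.2)
print("opened",(F()).round(2),r.read_state()["grip_width"])
p=r.read_state()["eef_pos"]; r.move_straight(p+[0,0,.05],speed=.06); 
r.move_straight(p+[0,0,.2],speed=.15); r.movej([1.197,.342,1.524,0,1.275,-.146]); r.hold(.3)
s=r.read_state();print(s["time_s"],s["contact_force"])
out=[]
for n,(x0,x1,y0,y1) in(("top",(355,455,180,300)),("scene",(190,330,230,350))):
    im,d=optics.get_image(n);f=400/(x1-x0)
    cv2.imwrite(f"pics/{n}_end.png",im[...,::-1])
    out.append(cv2.resize(im[y0:y1,x0:x1,::-1],None,fx=f,fy=f,interpolation=cv2.INTER_CUBIC))
    o=np.load(f"pics/{n}0.npz")["im"];print(n,[int(v) for v in ()])
H=max(c.shape[0] for c in out);cv2.imwrite("pics/f.png",np.hstack([np.pad(c,((0,H-c.shape[0]),(0,0),(0,0))) for c in out]))
```

```text
unloaded [ 4.17 -0.07  0.18]
down z 0.0 [2.19 1.55 7.53]
opened [-0.16  0.03  0.09] 0.030124916314450953
35.4 [-0.4671312  -0.48923572 -0.78075492]
top []
scene []
```

View pics/f.png

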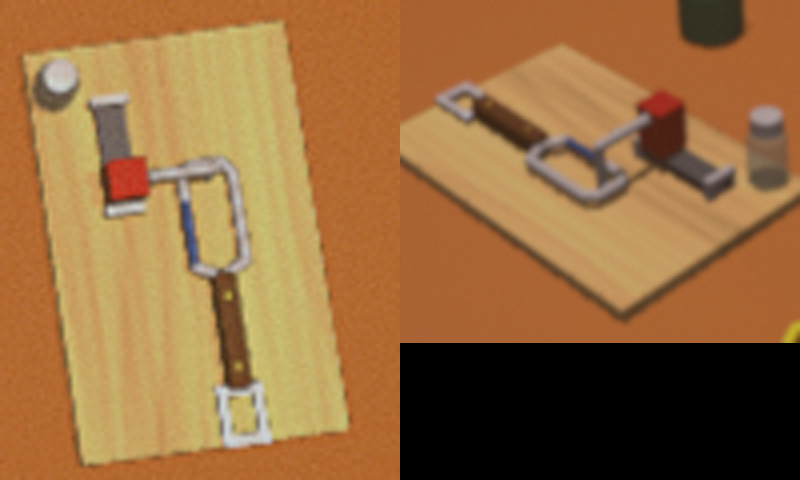

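View pics/top_end.png

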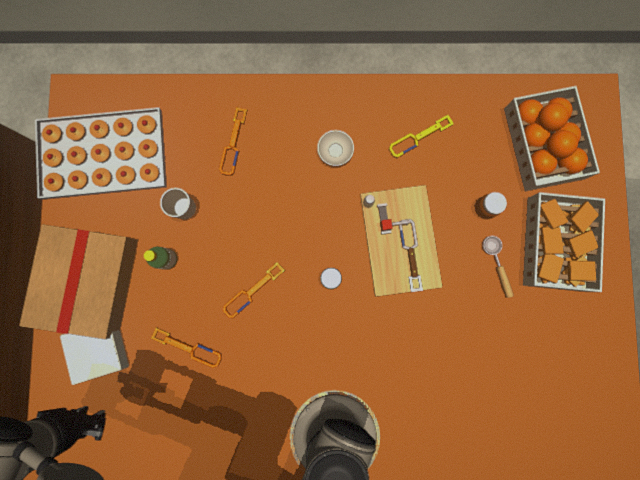

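The final picture shows the opener flat on the board, with the gate closed behind the bar and the eye against its end stop. All the other things are where they were. I hand in.

```bash
python3 -c "
from h import *
r.finish_job()"
```

```text
the job is handed in; nothing more can be done
```

The opener is clipped onto the eye with its gate shut, lying flat on the board, and the job is handed in at about 35 s of the 69 s allowed.

- **Hooking:** I gripped the handle and pressed the gate against the bar, which took up to about 3.5 N. I then drew the opener straight back about 24 mm until the gate snapped shut. I shifted it 4.5 mm sideways to centre the bar, then carried on drawing back to the end stop.
- **Tug:** At the stop I held a pull that read 9.5 to 9.9 N for about 1.6 s. The highest force I measured while pulling was about 10 N.
- **Last checks:** The final pictures show the eye at its end stop, the arm well clear, and the shaker and other things where they were at the start.
- **Small disagreements:**
  - Before hooking, the opener sat about 1.5 to 2 mm further forward than I had modelled, which I corrected. First contact came about 1 mm early, which I also allowed for.
  - After unloading, about 4 N of pull was still on the eye until I opened the gripper.
  - Setting the opener down pressed about 7.5 N on the board.

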